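# Run the feeler along the lock case seam

### The arm

A 6-joint arm with a two-finger parallel gripper is mounted at the origin on the work surface. World frame = base frame: x ahead of the robot, y to its left, z up, the work surface at z = 0. Lengths are in m, angles in rad, forces in N, time in s.
With the tool pointing down it reaches from about 0.35 to 0.775 m from the base axis. Payload 5.5 kg.
Tool frame: the origin (TCP) lies at the very end of the fingers, on their centre line; the grasp point (between the pads) lies 19 mm behind it (hold_point_z is the distance from the TCP to the grasp point, in m); z points along the fingers, y is the line along which they close (so a half turn about z gives the same grasp; the last joint's range is limited). The gripper opens to 85 mm and grips with 20 to 120 N. Pads are 22 mm wide; open, the fingers measure 114 mm over their backs; the gripper's body (76 mm by 85 mm) begins 54 mm behind the grasp point. The pads swing forward as they close: fully open they stand 13 mm farther back than shut.
Start: joints at [-1.354, 0.313, 0.046, 1.304, 0, 1.431], TCP at [0.201, -0.539, 0.231] pointing down, gripper open.
Joint ranges: [-2.76, 2.76], [-0.86, 1.69], [-1.03, 1.26], [-2.2, 2.34], [-1.47, 1.5], [-3.14, 3.14]. Speed limits (rad/s): [2.57, 2.57, 3.14, 3.14, 3.14, 3.14].

### API

Orientations are given as a unit quaternion [x, y, z, w].
In Python, from plant import * gives the robot as it stands. The module is installed in compiled form; this text tells all that it offers.
- The arm moves only by the shell command python3 -m crank 'ROWS' [FORCE]. ROWS is JSON, a list of rows, each an object of numbers: "rx", "ry", "rz": the turn, a rotation vector about the tool's x, y, z in degrees; "x", "y", "z": the shift along the tool's x, y, z in cm; "jaw": the finger opening in cm, from 0 to 8.54. In form: [{"rx": .., "ry": .., "rz": .., "x": .., "y": .., "z": .., "jaw": ..}, ...]. A call has 1 to 5 rows; each row shifts and turns the commanded pose from where the row before left it, along the tool's axes as they then stand; what a row does not reach is not made up. A row lasts 1/10 s, in which the tool goes at most 50 mm and 8.59 degrees, less where a joint would pass 70% of its speed; a pose out of reach is approached as far as the arm can. A call with a gripper value outside its range is refused whole. The fingers move at their own pace and stop on an object; FORCE is the grip in N (left out, the last holds). Time passes only in rows, so rows that do not move let the fingers close. It gives the time, the measured TCP pose, the force, the opening and the grip force at its end, in the units of the state.
- observe(): the state, without advancing time (a new reading comes with each control period).
- snapshot(name): name is "scene" or "top" or "wrist"; returns a dict with "image" (400x640x3 uint8, blue, green, red), "z_map" (400x640 float32, m along the optical axis (not along the pixel's ray), 0 where there is no reading), "camera_matrix" (3x3 intrinsics, pixels), "k1" (the pictures are not rectified: a ray, as slopes to the right and down, at radius r is drawn at 1 + k1 r^2 times it, then the intrinsics apply), "position" and "attitude" of the camera in the world; the wrist camera has in their place "mount" (4x4, takes a point from camera to tool coordinates, whose origin is the TCP and whose axes are the flange's). Camera axes: x right, y down, z forward; pixel columns grow to the right and rows downward; lengths in m; the calibration is good to about 2 mm. A picture is of the moment at which its call begins: read the wrist's pose just before it.
- finish_job(): hands the job in; it is judged then, once.
The state is a dict: "clock": time; "joints": joint angles; "dq": joint speeds; "tau": joint torques, N m; "tcp_pos": TCP position; "ee_rot": TCP orientation; "contact_force": force on the tool from outside, world axes, zero at the start; "ft_torque": the same for the moment, N m; "finger_gap": finger opening in m; "gripper_force": force on a finger pad.
Only numpy, scipy, OpenCV 4.12 (cv2) and the standard library are available. Lean on these libraries where they do the work, as an engineer would, in place of code of your own. Each camera call takes 0.05 s, during which the arm holds its last target. There are 200 camera calls.

### The job

Check the seam of the lock case: take the spring-pointed feeler out of its fork, set its point lightly on the floor of the seam at the end by the single raised bolt head, and draw it slowly (about 20 mm per second, never hurried) along the whole S-shaped seam, both bends included, to the end by the pair of raised bolt heads, keeping the point down in the seam all the way and not skimming it over the covers. Then lift it clear and hang it back upright by its collar at the inner end of the fork's slot, let go, and leave the wheel, the cylinders and the collar on the counter where they are.

Things in the scene. Friction and masses are not known exactly. Their poses are not given: they have to be found in the camera images.
- feeler: Feeler (stylus), upright at start. Origin on its axis at the collar's underside; z up the handle, x, y square to its flats. Steel collar 40 mm across, z 0 to 8; wooden handle 18 x 18 mm square, z 8 to 78 mm (grip from above at about z = 45 on two flats); sleeve 11 mm across down to z = -50; then a sprung plunger 5 mm across, round end at z = -80 when free. About 0.14 kg.
- feeler_tip (a point): Lowest point of the feeler's plunger, on the feeler's axis, 80 mm below its origin when free. The plunger slides up into the sleeve by up to 12 mm against a spring: it starts to yield at 1 N, then 0.25 N more per mm (4 mm in: 2 N; 12 mm in: 4 N).
- rest: Dark steel tool rest, fixed. Origin on the work surface under the seat, z up. Level fork plate 8 mm thick, top at z = 105 mm, 64 mm wide (y), x = -35 to 41; its slot, 20 mm wide, is open towards -x and ends at x = 10 mm. Column below the plate at x = 19 to 41; foot 100 x 90 mm, 10 mm high. Nothing stands above the fork.
- rest_seat (a point): Seat: point on top of the fork plate, on the slot's middle line near its inner end, where the feeler's origin (collar underside) lies when it hangs in place. The sleeve has about 4 mm of play to the sides; the free point then hangs 25 mm above the work surface.
- case: Lock case, fixed, 130 (x) by 170 (y) by 45 mm high, at any yaw; origin at its underside's centre, z up. Two bright steel covers 5 mm thick form its top; between them the seam, a dark channel 10 mm wide, 5 mm deep, open at both edges: straight, slanting, straight (39 degree bends). Round bolt heads 18 mm across, 10 high on the covers: a single at (32, -62), a pair at (-20, 62), (-45, 62).
- seam_0 (a point): Point on the middle line of the seam's floor: the start of the seam (the end by the single bolt head), 15 mm in from the edge of the case. In the case's frame x = -20, y = -70, z = 40 mm; the seam runs straight from one numbered point to the next.
- seam_1 (a point): Point on the middle line of the seam's floor: the middle of the first leg. In the case's frame x = -20, y = -47.5, z = 40 mm; the seam runs straight from one numbered point to the next.
- seam_2 (a point): Point on the middle line of the seam's floor: the first bend. In the case's frame x = -20, y = -25, z = 40 mm; the seam runs straight from one numbered point to the next.
- seam_3 (a point): Point on the middle line of the seam's floor: the middle of the slanting leg. In the case's frame x = 0, y = 0, z = 40 mm; the seam runs straight from one numbered point to the next.
- seam_4 (a point): Point on the middle line of the seam's floor: the second bend. In the case's frame x = 20, y = 25, z = 40 mm; the seam runs straight from one numbered point to the next.
- seam_5 (a point): Point on the middle line of the seam's floor: the middle of the last leg. In the case's frame x = 20, y = 47.5, z = 40 mm; the seam runs straight from one numbered point to the next.
- seam_6 (a point): Point on the middle line of the seam's floor: the far end of the seam (the end by the pair of bolt heads), 15 mm in from the edge of the case. In the case's frame x = 20, y = 70, z = 40 mm; the seam runs straight from one numbered point to the next.
- wheel: Bystander: green enamel combination wheel lying flat, loose, 96 mm across, 36 mm high with its hub; origin at the centre of its underside.
- cylinder_0: Bystander: nickel lock cylinder standing on end, loose, 38 mm across its flange, 40 mm high; origin at the centre of its underside.
- cylinder_1: Bystander: the other nickel lock cylinder, the same.
- collar: Bystander: squat bronze spindle collar, loose, 60 mm across, 26 mm high; origin at the centre of its underside.

How it is judged:
On the way, in this order (a step that is already met when the one before it is completed fails the run):
1. the feeler is held and lifted or drawn clear of its fork (distance between feeler and rest_seat above 0.05 m and contact force between feeler and the fingers above 0.5 N), for 0.1 s.
2. the held feeler's point touches the floor of the seam at the start of the seam (seam_0; within 6 mm, moving slower than 60 mm/s) (horizontal distance between feeler_tip and seam_0 below 0.006 m and z of feeler_tip in the frame of case below 0.0435 m and contact force between feeler and case above 0.2 N and linear speed of feeler below 0.06 m/s and contact force between feeler and the fingers above 0.5 N), for 0.04 s.
3. the held feeler's point touches the floor of the seam at the middle of the first leg (seam_1; within 6 mm, moving slower than 60 mm/s) (horizontal distance between feeler_tip and seam_1 below 0.006 m and z of feeler_tip in the frame of case below 0.0435 m and contact force between feeler and case above 0.2 N and linear speed of feeler below 0.06 m/s and contact force between feeler and the fingers above 0.5 N), for 0.04 s.
4. the held feeler's point touches the floor of the seam at the first bend (seam_2; within 6 mm, moving slower than 60 mm/s) (horizontal distance between feeler_tip and seam_2 below 0.006 m and z of feeler_tip in the frame of case below 0.0435 m and contact force between feeler and case above 0.2 N and linear speed of feeler below 0.06 m/s and contact force between feeler and the fingers above 0.5 N), for 0.04 s.
5. the held feeler's point touches the floor of the seam at the middle of the slanting leg (seam_3; within 6 mm, moving slower than 60 mm/s) (horizontal distance between feeler_tip and seam_3 below 0.006 m and z of feeler_tip in the frame of case below 0.0435 m and contact force between feeler and case above 0.2 N and linear speed of feeler below 0.06 m/s and contact force between feeler and the fingers above 0.5 N), for 0.04 s.
6. the held feeler's point touches the floor of the seam at the second bend (seam_4; within 6 mm, moving slower than 60 mm/s) (horizontal distance between feeler_tip and seam_4 below 0.006 m and z of feeler_tip in the frame of case below 0.0435 m and contact force between feeler and case above 0.2 N and linear speed of feeler below 0.06 m/s and contact force between feeler and the fingers above 0.5 N), for 0.04 s.
7. the held feeler's point touches the floor of the seam at the middle of the last leg (seam_5; within 6 mm, moving slower than 60 mm/s) (horizontal distance between feeler_tip and seam_5 below 0.006 m and z of feeler_tip in the frame of case below 0.0435 m and contact force between feeler and case above 0.2 N and linear speed of feeler below 0.06 m/s and contact force between feeler and the fingers above 0.5 N), for 0.04 s.
8. the held feeler's point touches the floor of the seam at the far end of the seam (seam_6; within 6 mm, moving slower than 60 mm/s) (horizontal distance between feeler_tip and seam_6 below 0.006 m and z of feeler_tip in the frame of case below 0.0435 m and contact force between feeler and case above 0.2 N and linear speed of feeler below 0.06 m/s and contact force between feeler and the fingers above 0.5 N), for 0.04 s.
At the end, for the whole second after the job is handed in: The feeler hangs upright (within 0.1 rad) in the fork, its collar lying on the fork plate (origin 102 to 109 mm above the rest's foot) and its axis within 10 mm of the seat, at rest and released, after its point has been drawn along all seven seam points in order (horizontal distance between feeler and rest_seat below 0.01 m and z of feeler in the frame of rest between 0.102 and 0.109 m and angle between feeler's own z axis and vertical below 0.1 rad and linear speed of feeler below 0.02 m/s and contact force between feeler and the fingers below 0.1 N); the robot touches nothing.
It fails at once if the wheel, a lock cylinder or the bronze collar is shifted by more than 25 mm (distance of any of wheel, cylinder_0, cylinder_1, collar from where it was at the start of the episode above 0.025 m).
It fails at once if the feeler presses on the lock case with more than 15 N (contact force between feeler and case above 15 N).
It fails at once if the point leaves the seam or skims the covers between its ends (over the middle 100 mm of the case it is between 0.5 and 13 mm above the covers' top) (y of feeler_tip in the frame of case between -0.05 and 0.05 m and x of feeler_tip in the frame of case between -0.06 and 0.06 m and z of feeler_tip in the frame of case between 0.0455 and 0.058 m).
It fails at once if the feeler moves faster than 70 mm/s while its point is down in the seam (middle 120 mm of the case) (y of feeler_tip in the frame of case between -0.06 and 0.06 m and x of feeler_tip in the frame of case between -0.06 and 0.06 m and z of feeler_tip in the frame of case below 0.0445 m and linear speed of feeler above 0.07 m/s).
It also fails if it takes over 64 s, if anything falls off the work surface, if the arm or the gripper's body presses on something with over 40 N, if the wrist force passes 120 N, or if a joint passes its speed limit or range.

## Working session

There is one attempt and no reset: what is moved stays moved. The work goes in short steps, Python scripts to look and compute and a shell command to move; the robot and the scene stay as the last step left them, time stands still between calls to the robot, and variables do not carry over. Pictures are saved under pics/ and viewed, at most 10 in all, crops included, and the job is handed in when it is done.

```bash
mkdir -p pics; cat > h.py <<'E'
from plant import *
import numpy as np, cv2
from scipy.spatial.transform import Rotation as R
def cam(name):
    s=observe(); d=snapshot(name)
    if name=="wrist":
        T=np.eye(4);T[:3,:3]=R.from_quat(s["ee_rot"]).as_matrix();T[:3,3]=s["tcp_pos"]
        d["T"]=T@np.array(d["mount"])
    else:
        T=np.eye(4);a=np.array(d["attitude"]);T[:3,:3]=a if a.shape==(3,3) else R.from_quat(a).as_matrix();T[:3,3]=d["position"];d["T"]=T
    return d
def slopes(d,uv):
    K=np.array(d["camera_matrix"]);uv=np.atleast_2d(np.array(uv,float))
    return cv2.undistortPoints(uv[:,None],K,np.array([d["k1"],0,0,0,0.]))[:,0]
def onplane(d,uv,z):
    s=slopes(d,uv);r=np.c_[s,np.ones(len(s))]@d["T"][:3,:3].T;o=d["T"][:3,3]
    return o+r*((z-o[2])/r[:,2])[:,None]
def proj(d,P):
    P=np.atleast_2d(P);c=(P-d["T"][:3,3])@d["T"][:3,:3]
    return cv2.projectPoints(c[:,None],np.zeros(3),np.zeros(3),np.array(d["camera_matrix"]),np.array([d["k1"],0,0,0,0.]))[0][:,0]
def cloud(d):
    h,w=d["z_map"].shape;u,v=np.meshgrid(np.arange(w),np.arange(h))
    s=slopes(d,np.c_[u.ravel(),v.ravel()]);z=d["z_map"].ravel()[:,None]
    P=np.c_[s*z,z]@d["T"][:3,:3].T+d["T"][:3,3];P[z[:,0]==0]=np.nan
    return P.reshape(h,w,3)
E
python3 - <<'E'
from h import *
for n in("scene","top"):
    d=cam(n);cv2.imwrite(f"pics/{n}0.png",d["image"]);print(n,d["T"].round(3).tolist(),d["k1"],np.array(d["camera_matrix"]).tolist())
s=observe();print(s)
E
```

```text
scene [[-0.44, 0.679, -0.588, 1.279], [0.898, 0.329, -0.292, 0.351], [-0.005, -0.657, -0.754, 0.955], [0.0, 0.0, 0.0, 1.0]] -0.1095133503536379 [[482.731146615767, 0.0, 319.26520228367815], [0.0, 482.731146615767, 198.52184945537536], [0.0, 0.0, 1.0]]
top [[0.029, -0.982, 0.185, 0.387], [-1.0, -0.029, -0.001, 0.025], [0.007, -0.185, -0.983, 1.313], [0.0, 0.0, 0.0, 1.0]] 0.021329526410195983 [[438.5024375446037, 0.0, 329.3743890688786], [0.0, 438.5024375446037, 200.6182529933274], [0.0, 0.0, 1.0]]
{'clock': 0.1, 'joints': array([-1.35361281e+00,  3.13937333e-01,  4.50782408e-02,  1.30365661e+00,
       -1.21109436e-05,  1.43118054e+00]), 'dq': array([-3.46075207e-04, -2.70230333e-04,  2.87211300e-03,  6.85853381e-04,
       -1.52462908e-03, -5.79247842e-05]), 'tau': array([ 2.24441064e-03, -4.81725025e+01,  2.99244189e+01,  1.25899285e-02,
       -1.80364395e-04, -2.12116618e-06]), 'tcp_pos': array([ 0.20070722, -0.5383135 ,  0.23048537]), 'ee_rot': array([ 9.84128578e-01,  1.77454793e-01, -3.93844961e-05, -8.58804509e-04]), 'contact_force': array([ 0.57542195,  0.16516553, -0.13144919]), 'ft_torque': array([0.02095693, 0.00743311, 0.00695607]), 'gripper_force': 0.0, 'finger_gap': 0.08539989434673907}
```

View pics/top0.png

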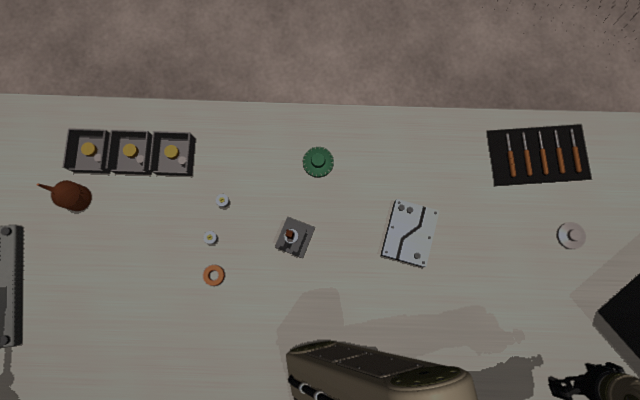

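View pics/scene0.png

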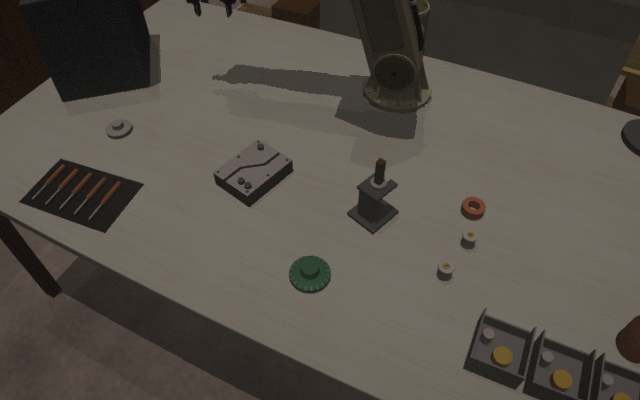

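The top view shows the case at about (409,234), with the pair of bolt heads at (405,208) and the single one at (417,256). The rest with the feeler is at (294,237), the wheel at (318,161), the cylinders at (222,201) and (210,238), and the bronze collar at (213,275). The scene view agrees.

```bash
cat > m.py <<'E'
from h import *
d=cam("top");P=cloud(d);img=d["image"]
for nm,(u0,u1,v0,v1),(za,zb) in (("case",(370,450,190,280),(.036,.052)),("plate",(265,325,205,270),(.095,.111)),("handle",(265,325,205,270),(.17,.2)),("collar",(265,325,205,270),(.1115,.125))):
    Q=P[v0:v1,u0:u1].reshape(-1,3);Q=Q[(Q[:,2]>za)&(Q[:,2]<zb)]
    if len(Q)<3: print(nm,len(Q));continue
    (c,s,a)=cv2.minAreaRect(Q[:,:2].astype(np.float32)*1000)
    print(nm,len(Q),Q.mean(0).round(4),np.median(Q[:,2]).round(4),np.round(c,1),np.round(s,1),round(a,1))
c=onplane(d,[[402,207],[411,209],[417,257]],.055);print(c.round(4).tolist())
E
python3 m.py
python3 - <<'E'
import cv2
i=cv2.imread('pics/top0.png');s=cv2.imread('pics/scene0.png')
a=cv2.resize(i[190:280,260:450],None,fx=4,fy=4,interpolation=cv2.INTER_CUBIC)[:, :760]
cv2.imwrite('pics/c1.png',a)
E
```

```text
case 2517 [ 0.5388 -0.2152  0.0441] 0.0442 [ 541.1 -215.9] [130.7 171.9] 76.0
plate 459 [0.5179 0.1236 0.1048] 0.1046 [515.4 124.9] [64.6 75.7] 69.7
handle 51 [0.5121 0.1259 0.182 ] 0.1823 [512.4 125.9] [17.7 18.2] 77.6
collar 58 [0.5097 0.122  0.1143] 0.1136 [513. 125.] [37.4 34.7] 81.9
[[0.6112, -0.1888, 0.055], [0.606, -0.2149, 0.055], [0.4677, -0.2311, 0.055]]
```

View pics/c1.png

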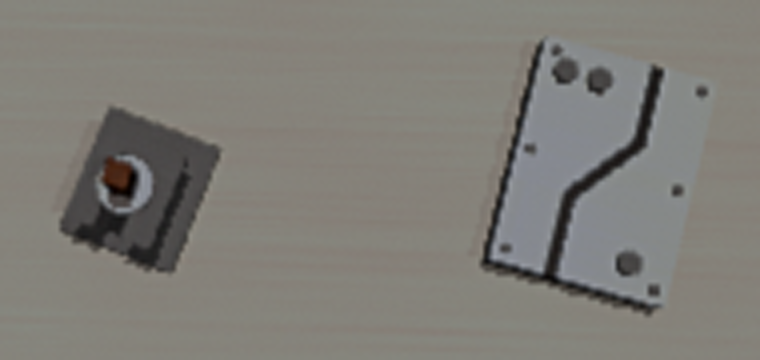

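```bash
python3 -m crank '[{"z":-3.5},{"z":-3.5},{"x":3.5,"y":-3.4},{"x":3.5,"y":-3.4},{"x":3.5,"y":-3.4}]'; python3 -m crank '[{"x":3.5,"y":-3.4},{"x":3.5,"y":-3.4},{"x":3.5,"y":-3.4},{"x":3.5,"y":-3.4},{"x":3.5,"y":-3.4}]';python3 -m crank '[{"x":3.5,"y":-3.4},{"x":3.5,"y":-3.4},{"x":3.5,"y":-3.4},{"x":3.5,"y":-3.4},{"x":3.5,"y":-3.4}]';python3 -m crank '[{"x":3.5,"y":-3.4},{"x":3.5,"y":-3.4},{"rz":-8.2},{"rz":-8.2},{"rz":-8.2}]';python3 -m crank '[{"rz":-8.2},{"rz":-8.2},{"rz":-8.3},{}]'
python3 - <<'E'
from h import *
s=observe();d=cam("wrist");cv2.imwrite("pics/w1.png",d["image"]);print(np.array(d["mount"]).round(3).tolist(),s["joints"].round(3),proj(d,[[.5124,.1259,.183],[.5126,.1259,.105]]).round(1))
E
```

```text
[[-0.0, -0.962, -0.272, 0.07], [1.0, -0.0, -0.0, -0.0], [0.0, -0.272, 0.962, -0.144], [0.0, 0.0, 0.0, 1.0]] [-1.354  0.314  0.045  1.304  0.     1.431] [[-12228.1 -11763.2]
 [ -1935.   -2042.4]]validation failed for argument at $[0]...
validation failed for argument at $[0]...
validation failed for argument at $[0]...
validation failed for argument at $[0]...
validation failed for argument at $[0]...
```

View pics/w1.png

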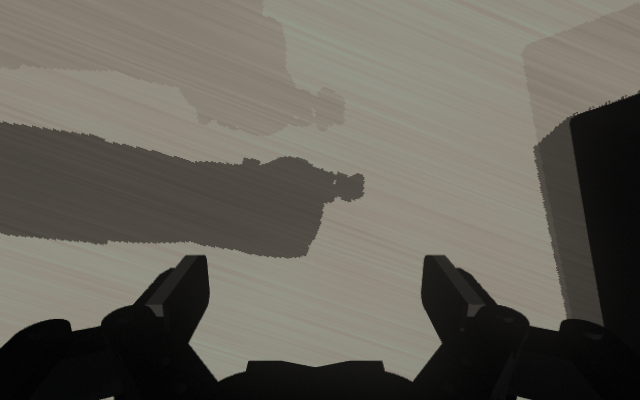

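The arm didn't move, because the rows were refused; the wrist picture only shows the bare counter at the start pose. I'll write every key in full.

```bash
python3 -m crank '[{"rx":0,"ry":0,"rz":0,"x":0,"y":0,"z":-3.5,"jaw":8.5},{"rx":0,"ry":0,"rz":0,"x":0,"y":0,"z":-3.5,"jaw":8.5}]'
```

```text
clock: 0.4
tcp_pos: [0.2006, -0.5377, 0.3006]
ee_rot: [0.984, 0.177, -0.0, -0.002]
contact_force: [-0.3, -1.1, 1.0]
finger_gap: 0.0851
gripper_force: 0.0
```

```bash

python3 -m crank '[{"rx":0,"ry":0,"rz":0,"x":3.5,"y":-3.4,"z":0,"jaw":8.5},{"rx":0,"ry":0,"rz":0,"x":3.5,"y":-3.4,"z":0,"jaw":8.5},{"rx":0,"ry":0,"rz":0,"x":3.5,"y":-3.4,"z":0,"jaw":8.5},{"rx":0,"ry":0,"rz":0,"x":3.5,"y":-3.4,"z":0,"jaw":8.5},{"rx":0,"ry":0,"rz":0,"x":3.5,"y":-3.4,"z":0,"jaw":8.5}]'
python3 -m crank '[{"rx":0,"ry":0,"rz":0,"x":3.5,"y":-3.4,"z":0,"jaw":8.5},{"rx":0,"ry":0,"rz":0,"x":3.5,"y":-3.4,"z":0,"jaw":8.5},{"rx":0,"ry":0,"rz":0,"x":3.5,"y":-3.4,"z":0,"jaw":8.5},{"rx":0,"ry":0,"rz":0,"x":3.5,"y":-3.4,"z":0,"jaw":8.5},{"rx":0,"ry":0,"rz":0,"x":3.5,"y":-3.4,"z":0,"jaw":8.5}]'
python3 -m crank '[{"rx":0,"ry":0,"rz":0,"x":3.5,"y":-3.4,"z":0,"jaw":8.5},{"rx":0,"ry":0,"rz":0,"x":3.5,"y":-3.4,"z":0,"jaw":8.5},{"rx":0,"ry":0,"rz":0,"x":3.5,"y":-3.4,"z":0,"jaw":8.5},{"rx":0,"ry":0,"rz":0,"x":3.5,"y":-3.4,"z":0,"jaw":8.5},{"rx":0,"ry":0,"rz":0,"x":0,"y":0,"z":0,"jaw":8.5}]'
python3 -m crank '[{"rx":0,"ry":0,"rz":-8.2,"x":0,"y":0,"z":0,"jaw":8.5},{"rx":0,"ry":0,"rz":-8.2,"x":0,"y":0,"z":0,"jaw":8.5},{"rx":0,"ry":0,"rz":-8.2,"x":0,"y":0,"z":0,"jaw":8.5},{"rx":0,"ry":0,"rz":-8.2,"x":0,"y":0,"z":0,"jaw":8.5},{"rx":0,"ry":0,"rz":-8.2,"x":0,"y":0,"z":0,"jaw":8.5}]'
python3 -m crank '[{"rx":0,"ry":0,"rz":-8.2,"x":0,"y":0,"z":0,"jaw":8.5},{"rx":0,"ry":0,"rz":0,"x":0,"y":0,"z":0,"jaw":8.5}]'
cat > tgt.py <<'E'
from h import *
import sys
# remaining shift to world target in tool axes (cm), yaw info
def rem(t):
    s=observe();M=R.from_quat(s["ee_rot"]).as_matrix()
    print("t",s["clock"],"tcp",s["tcp_pos"].round(4),"toolxyz cm",((np.array(t)-s["tcp_pos"])@M*100).round(2),"yaw",np.degrees(np.arctan2(M[1,0],M[0,0])).round(1),"tilt",np.degrees(np.arccos(-M[2,2])).round(2),"F",s["contact_force"].round(1),"grip",s["gripper_force"])
    return M
E
python3 - <<'E'
from tgt import *
rem([.5124,.1259,.131]);d=cam("wrist");cv2.imwrite("pics/w2.png",d["image"]);print(observe()["joints"].round(2),proj(d,[[.5124,.1259,.183],[.5126,.1259,.105]]).round(1))
E
```

```text
clock: 0.9
tcp_pos: [0.3058, -0.3166, 0.3012]
ee_rot: [0.984, 0.177, 0.0, 0.0]
contact_force: [1.3, -0.0, -0.6]
finger_gap: 0.0851
gripper_force: 0.0
clock: 1.4
tcp_pos: [0.4104, -0.0961, 0.3014]
ee_rot: [0.984, 0.177, 0.0, 0.0]
contact_force: [0.8, -0.5, 0.0]
finger_gap: 0.0853
gripper_force: 0.0
clock: 1.9
tcp_pos: [0.4952, 0.0831, 0.3005]
ee_rot: [0.984, 0.181, 0.0, -0.001]
contact_force: [0.1, -1.2, -0.6]
finger_gap: 0.0851
gripper_force: 0.0
clock: 2.4
tcp_pos: [0.4934, 0.0778, 0.3011]
ee_rot: [0.858, 0.513, -0.0, 0.0]
contact_force: [0.3, 0.0, -0.2]
finger_gap: 0.085
gripper_force: 0.0
clock: 2.6
tcp_pos: [0.4934, 0.0778, 0.3012]
ee_rot: [0.821, 0.571, -0.0, -0.0]
contact_force: [0.1, 0.3, 0.6]
finger_gap: 0.0847
gripper_force: 0.0
t 2.6 tcp [0.4934 0.0778 0.3012] toolxyz cm [ 5.18  0.11 17.02] yaw 69.6 tilt 0.03 F [0.1 0.3 0.6] grip 0.0
[-0.    0.15  0.01  1.43 -0.    1.93] [[316.3 122.2]
 [316.2 116.2]]
```

View pics/w2.png

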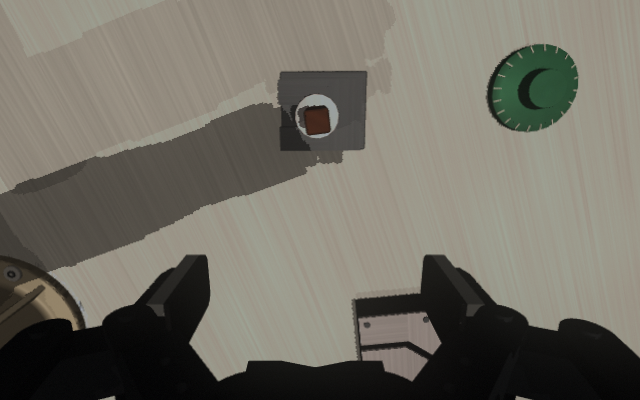

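The wrist view has the fork with the handle at (317,121), the wheel at (535,88) and a corner of the case at (390,325). The handle looks turned a few degrees against the fork plate, so I'll measure its angle.

```bash
cat > hm.py <<'E'
from tgt import *
d=cam("wrist");im=d["image"].astype(int)
red=((im[...,2]>1.8*im[...,0])&(im[...,2]>45)).astype(np.uint8)
P=cloud(d);top=red&((P[...,2]>.176)&(P[...,2]<.19)).astype(np.uint8)
for nm,m in(("red",red),("top",top)):
    n,l,st,c=cv2.connectedComponentsWithStats(m);k=1+st[1:,4].argmax();pts=np.argwhere(l==k)[:,::-1].astype(np.float32)
    Q=onplane(d,pts,.183)[:,:2].astype(np.float32)*1000
    print(nm,st[k],cv2.minAreaRect(Q),np.median(P[l==k],0).round(4))
pl=(P[...,2]>.099)&(P[...,2]<.109);Q=P[pl][:,:2].astype(np.float32)*1000;print("plate",cv2.minAreaRect(Q))
E
python3 hm.py
```

```text
red [304 108  26  27 559] ((513.0927124023438, 126.43851470947266), (16.954753875732422, 16.627979278564453), 76.87079620361328) [nan nan nan]
top [304 108  26  27 557] ((513.0927124023438, 126.43851470947266), (16.954753875732422, 16.627979278564453), 76.87079620361328) [0.5132 0.1266 0.1839]
plate ((515.9749145507812, 125.33983612060547), (63.89027786254883, 76.53384399414062), 69.78927612304688)
```

```bash

python3 -m crank '[{"rx":0,"ry":0,"rz":-7,"x":0,"y":0,"z":0,"jaw":8.5},{"rx":0,"ry":0,"rz":0,"x":4.6,"y":0.8,"z":0,"jaw":8.5},{"rx":0,"ry":0,"rz":0,"x":0.5,"y":0,"z":4,"jaw":8.5},{"rx":0,"ry":0,"rz":0,"x":0,"y":0,"z":3,"jaw":8.5},{"rx":0,"ry":0,"rz":0,"x":0,"y":0,"z":0,"jaw":8.5}]'
python3 - <<'E'
from tgt import *
rem([.5130,.1263,.131])
E
python3 hm.py
```

```text
clock: 3.2
tcp_pos: [0.5104, 0.126, 0.227]
ee_rot: [0.785, 0.619, -0.004, -0.002]
contact_force: [-0.6, 0.1, -0.2]
finger_gap: 0.0849
gripper_force: 0.0
t 3.2 tcp [0.5104 0.126  0.227 ] toolxyz cm [0.11 0.32 9.6 ] yaw 76.5 tilt 0.49 F [-0.6  0.1 -0.2] grip 0.0Traceback (most recent call last):
  File "hm.py", line 6, in <module>
    n,l,st,c=cv2.connectedComponentsWithStats(m);k=1+st[1:,4].argmax();pts=np.argwhere(l==k)[:,::-1].astype(np.float32)
                                                     ~~~~~~~~~~~~~~~^^
ValueError: attempt to get argmax of an empty sequence
```

```bash

python3 -m crank '[{"rx":0,"ry":0,"rz":0,"x":0,"y":0,"z":1,"jaw":8.5},{"rx":0,"ry":0,"rz":0,"x":0,"y":0,"z":0,"jaw":8.5},{"rx":0,"ry":0,"rz":0,"x":0,"y":0,"z":0,"jaw":8.5}]'
python3 - <<'E'
from tgt import *
rem([.5130,.1263,.131])
E
sed -i 's/for nm,m in(("red",red),("top",top)):/for nm,m in(("red",red),):/;/^pl=/d' hm.py; python3 hm.py
```

```text
clock: 3.55
tcp_pos: [0.5139, 0.1259, 0.2224]
ee_rot: [0.785, 0.62, 0.001, 0.001]
contact_force: [0.2, 0.4, -0.8]
finger_gap: 0.0849
gripper_force: 0.0
t 3.55 tcp [0.5139 0.1259 0.2224] toolxyz cm [ 0.01 -0.11  9.14] yaw 76.6 tilt 0.11 F [ 0.2  0.4 -0.8] grip 0.0Traceback (most recent call last):
  File "hm.py", line 6, in <module>
    n,l,st,c=cv2.connectedComponentsWithStats(m);k=1+st[1:,4].argmax();pts=np.argwhere(l==k)[:,::-1].astype(np.float32)
                                                     ~~~~~~~~~~~~~~~^^
ValueError: attempt to get argmax of an empty sequence
```

```bash

python3 -m crank '[{"rx":0,"ry":0,"rz":0,"x":0,"y":-0.1,"z":3,"jaw":8.5},{"rx":0,"ry":0,"rz":0,"x":0,"y":0,"z":3,"jaw":8.5},{"rx":0,"ry":0,"rz":0,"x":0,"y":0,"z":2.5,"jaw":8.5},{"rx":0,"ry":0,"rz":0,"x":0,"y":0,"z":0.6,"jaw":8.5},{"rx":0,"ry":0,"rz":0,"x":0,"y":0,"z":0,"jaw":8.5}]'
python3 - <<'E'
from tgt import *
rem([.5130,.1263,.131])
d=cam("wrist");cv2.imwrite("pics/w3.png",d["image"])
E
```

```text
clock: 4.1
tcp_pos: [0.512, 0.1262, 0.1302]
ee_rot: [0.785, 0.62, -0.0, -0.0]
contact_force: [-0.2, 0.1, 0.5]
finger_gap: 0.0849
gripper_force: 0.0
t 4.1 tcp [0.512  0.1262 0.1302] toolxyz cm [ 0.03  0.09 -0.08] yaw 76.6 tilt 0.06 F [-0.2  0.1  0.5] grip 0.0
```

View pics/w3.png

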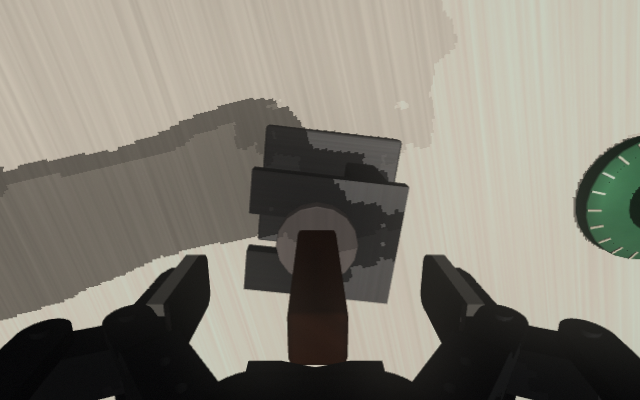

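The handle at (317,300) stands midway between the pads at (195,285) and (437,285), with its flats square to them, so I'll grip.

```bash

python3 -m crank '[{"rx":0,"ry":0,"rz":0,"x":0,"y":0,"z":0,"jaw":1},{"rx":0,"ry":0,"rz":0,"x":0,"y":0,"z":0,"jaw":1},{"rx":0,"ry":0,"rz":0,"x":0,"y":0,"z":0,"jaw":1},{"rx":0,"ry":0,"rz":0,"x":0,"y":0,"z":0,"jaw":1},{"rx":0,"ry":0,"rz":0,"x":0,"y":0,"z":0,"jaw":1}]' 60
python3 -m crank '[{"rx":0,"ry":0,"rz":0,"x":0,"y":0,"z":0,"jaw":1},{"rx":0,"ry":0,"rz":0,"x":0,"y":0,"z":0,"jaw":1},{"rx":0,"ry":0,"rz":0,"x":0,"y":0,"z":0,"jaw":1}]'
python3 - <<'E'
from tgt import *
rem([.5130,.1263,.131])
E
```

```text
clock: 4.65
tcp_pos: [0.5128, 0.1263, 0.1307]
ee_rot: [0.785, 0.62, 0.0, 0.0]
contact_force: [-0.3, -0.9, 0.3]
finger_gap: 0.0171
gripper_force: 58.5
clock: 4.95
tcp_pos: [0.5127, 0.1263, 0.1307]
ee_rot: [0.785, 0.62, 0.0, 0.0]
contact_force: [0.4, -0.2, 5.4]
finger_gap: 0.0171
gripper_force: 58.9
t 4.95 tcp [0.5127 0.1263 0.1307] toolxyz cm [ 0.01  0.03 -0.03] yaw 76.6 tilt 0.06 F [ 0.4 -0.2  5.4] grip 58.86005759239197
```

```bash

python3 -m crank '[{"rx":0,"ry":0,"rz":0,"x":0,"y":0,"z":-1,"jaw":1},{"rx":0,"ry":0,"rz":0,"x":0,"y":0,"z":-3,"jaw":1},{"rx":0,"ry":0,"rz":0,"x":0,"y":0,"z":-4,"jaw":1},{"rx":0,"ry":0,"rz":0,"x":0,"y":0,"z":-4,"jaw":1},{"rx":0,"ry":0,"rz":0,"x":0,"y":0,"z":-2,"jaw":1}]'
python3 -m crank '[{"rx":0,"ry":0,"rz":0,"x":-2,"y":0.8,"z":0,"jaw":1},{"rx":0,"ry":0,"rz":0,"x":-4,"y":1.2,"z":0,"jaw":1},{"rx":0,"ry":0,"rz":0,"x":-4.5,"y":1.4,"z":0,"jaw":1},{"rx":0,"ry":0,"rz":0,"x":-4.5,"y":1.4,"z":0,"jaw":1},{"rx":0,"ry":0,"rz":0,"x":-4.5,"y":1.4,"z":0,"jaw":1}]'
python3 -m crank '[{"rx":0,"ry":0,"rz":0,"x":-4.5,"y":1.4,"z":0,"jaw":1},{"rx":0,"ry":0,"rz":0,"x":-4.5,"y":1.4,"z":0,"jaw":1},{"rx":0,"ry":0,"rz":0,"x":-4.5,"y":1.4,"z":0,"jaw":1},{"rx":0,"ry":0,"rz":0,"x":-4,"y":1.4,"z":0,"jaw":1},{"rx":0,"ry":0,"rz":0,"x":-2,"y":0.5,"z":0,"jaw":1}]'
python3 -m crank '[{"rx":0,"ry":0,"rz":0,"x":0,"y":0,"z":0,"jaw":1},{"rx":0,"ry":0,"rz":0,"x":0,"y":0,"z":0,"jaw":1}]'
python3 - <<'E'
from tgt import *
rem([.541,-.216,.2])
d=cam("wrist");cv2.imwrite("pics/w4.png",d["image"]);np.savez("w4.npz",**{k:d[k] for k in("image","z_map","camera_matrix","k1","T")})
P=cloud(d);m=(P[...,2]>.036)&(P[...,2]<.05)
print(cv2.minAreaRect(P[m][:,:2].astype(np.float32)*1000),np.median(P[m][:,2]),m.sum())
C=np.array([.541,-.216]);a=np.radians(-104);Rz=np.array([[np.cos(a),-np.sin(a)],[np.sin(a),np.cos(a)]])
S=np.array([[-20,-70],[-20,-25],[20,25],[20,70],[32,-62],[-20,62],[-45,62]])/1000
W=np.c_[S@Rz.T+C,[.045]*4+[.055]*3];print(proj(d,W).round(0).tolist())
E
```

```text
clock: 5.45
tcp_pos: [0.5129, 0.1265, 0.274]
ee_rot: [0.784, 0.62, 0.001, 0.001]
contact_force: [0.5, 0.4, -1.5]
finger_gap: 0.0172
gripper_force: 58.8
clock: 5.95
tcp_pos: [0.527, -0.0791, 0.2703]
ee_rot: [0.784, 0.62, -0.0, -0.0]
contact_force: [0.7, -0.2, -0.5]
finger_gap: 0.0173
gripper_force: 58.9
clock: 6.45
tcp_pos: [0.5414, -0.2849, 0.2694]
ee_rot: [0.785, 0.619, -0.0, -0.0]
contact_force: [0.2, 0.7, -0.7]
finger_gap: 0.0172
gripper_force: 58.7
clock: 6.65
tcp_pos: [0.5414, -0.281, 0.2699]
ee_rot: [0.785, 0.62, -0.0, -0.001]
contact_force: [-0.7, 0.1, -1.9]
finger_gap: 0.0175
gripper_force: 58.7
t 6.65 tcp [ 0.5414 -0.281   0.2699] toolxyz cm [ 6.31 -1.53  7.  ] yaw 76.6 tilt 0.12 F [-0.7  0.1 -1.9] grip 58.68870198726654
((541.1465454101562, -215.614501953125), (130.48753356933594, 171.0222930908203), 75.97399139404297) 0.04595070489395159 22545
[[228.0, 81.0], [274.0, 82.0], [324.0, 124.0], [369.0, 125.0], [237.0, 136.0], [364.0, 82.0], [366.0, 54.0]]
```

View pics/w4.png

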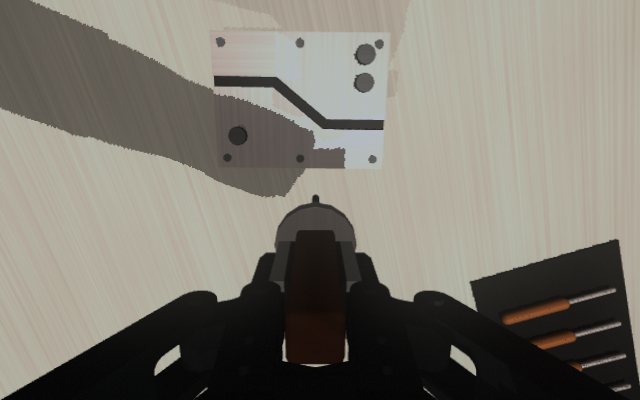

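The wrist view shows the case with the bends at (277,82) and (323,125), the single bolt head at (237,135) and the pair at (365,55) and (365,82). All of them fall within 2 px of what my pose predicts. The feeler's point shows at (315,196); I'll check where it is under the tool.

```bash
cat > plan.py <<'E'
from tgt import *
C=np.array([.5411,-.2157]);a=np.radians(-104.0);Rz=np.array([[np.cos(a),-np.sin(a)],[np.sin(a),np.cos(a)]])
S=np.array([[-20,-70],[-20,-47.5],[-20,-25],[0,0],[20,25],[20,47.5],[20,70]])/1000
W=S@Rz.T+C
E
python3 - <<'E'
from plan import *
f=np.load("w4.npz");d={k:f[k] for k in f}
d["k1"]=float(d["k1"])
p=observe()["tcp_pos"]
im=d["image"].astype(int).sum(2)
for r in range(188,206): 
    c=np.where(im[r,295:340]<170)[0]; print(r,c.min()+295 if len(c) else None,c.max()+295 if len(c) else None,end="; ")
M=rem([*W[0],.2])
zt=p[2]-.1057
print("pred",proj(d,[[p[0],p[1],zt],[p[0],p[1],zt+.03]]))
for z in (zt,): print((onplane(d,[[315.5,196]],z)-p)@M*1000)
print(W.round(4).tolist()); print((np.diff(np.c_[W,W*0],axis=0)[:,:3]@M*100).round(2))
E
```

```text
188 None None; 189 None None; 190 None None; 191 None None; 192 None None; 193 None None; 194 None None; 195 315 316; 196 313 317; 197 313 318; 198 313 318; 199 313 318; 200 313 318; 201 313 318; 202 313 318; 203 312 319; 204 309 321; 205 303 327; t 6.7 tcp [ 0.5416 -0.2803  0.2702] toolxyz cm [ 8.35 -8.5   7.04] yaw 76.7 tilt 0.08 F [ 0.4  0.2 -1.4] grip 58.68870556354523
pred [[314.9272379  195.84424517]
 [314.84629004 208.29370616]]
[[ -0.22114813   0.52788433 105.69932286]]
[[0.478, -0.1794], [0.4998, -0.1848], [0.5217, -0.1902], [0.5411, -0.2157], [0.5605, -0.2412], [0.5824, -0.2466], [0.6042, -0.252]]
[[-0.03  2.25 -0.  ]
 [-0.03  2.25 -0.  ]
 [-2.03  2.48 -0.  ]
 [-2.03  2.48 -0.  ]
 [-0.03  2.25 -0.  ]
 [-0.03  2.25 -0.  ]]
```

```bash

python3 -m crank '[{"rx":0,"ry":0,"rz":0,"x":2.4,"y":-2.4,"z":0,"jaw":1},{"rx":0,"ry":0,"rz":0,"x":3.4,"y":-3.5,"z":0,"jaw":1},{"rx":0,"ry":0,"rz":0,"x":2.55,"y":-2.6,"z":1,"jaw":1},{"rx":0,"ry":0,"rz":0,"x":0,"y":0,"z":3,"jaw":1},{"rx":0,"ry":0,"rz":0,"x":0,"y":0,"z":3,"jaw":1}]'
python3 -m crank '[{"rx":0,"ry":0,"rz":0,"x":0,"y":0,"z":2,"jaw":1},{"rx":0,"ry":0,"rz":0,"x":0,"y":0,"z":0.8,"jaw":1},{"rx":0,"ry":0,"rz":0,"x":0,"y":0,"z":0,"jaw":1},{"rx":0,"ry":0,"rz":0,"x":0,"y":0,"z":0,"jaw":1}]'
python3 - <<'E'
from plan import *
rem([*W[0],.1417])
d=cam("wrist");cv2.imwrite("pics/w5.png",d["image"][50:350,120:520])
print((proj(d,np.c_[W,[.04]*7])-[120,50]).round(0).tolist())
E
```

```text
clock: 7.2
tcp_pos: [0.4784, -0.1779, 0.2014]
ee_rot: [0.783, 0.622, 0.001, 0.002]
contact_force: [0.4, -0.4, -1.1]
finger_gap: 0.0174
gripper_force: 59.1
clock: 7.6
tcp_pos: [0.479, -0.1803, 0.1734]
ee_rot: [0.784, 0.62, 0.0, 0.001]
contact_force: [-0.6, 0.4, -1.7]
finger_gap: 0.0177
gripper_force: 59.0
t 7.6 tcp [ 0.479  -0.1803  0.1734] toolxyz cm [ 0.07 -0.12  3.17] yaw 76.7 tilt 0.08 F [-0.6  0.4 -1.7] grip 59.011425375938416
[[193.0, 136.0], [221.0, 137.0], [249.0, 137.0], [279.0, 161.0], [307.0, 185.0], [335.0, 185.0], [362.0, 185.0]]
```

View pics/w5.png

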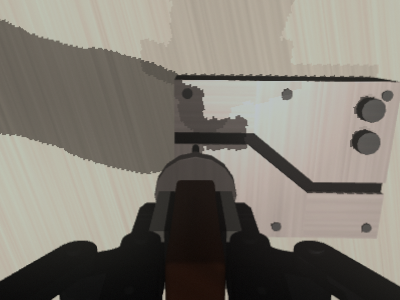

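The point at (196,148) in the crop is by the start of the dark channel, which runs (175,138) to (250,138), then bends to (310,188) and on to (380,188). I'll measure the channel's edges at cover height before setting down.

```bash
python3 - <<'E'
from plan import *
im=cv2.imread("pics/w5.png");d=cam("wrist");g=d["image"].astype(int).sum(2)
for c,lo,hi in((300,175,200),(345,178,202),(360,178,202),(440,222,252),(460,222,252),(480,222,252),(490,222,252)):
    col=g[lo:hi,c];t=(col.min()+np.percentile(col,85))/2;r=np.where(col<t)[0]+lo
    E=onplane(d,[[c,r.min()-.5],[c,r.max()+.5]],.045)[:,:2];F=(E-C)@Rz*1000
    print(c,r.min(),r.max(),F.round(1).tolist())
E
```

```text
300 182 192 [[-24.6, -79.7], [-15.7, -79.7]]
345 182 193 [[-25.0, -44.6], [-15.3, -44.3]]
360 182 193 [[-25.1, -32.9], [-15.4, -32.5]]
440 232 242 [[15.7, 33.7], [25.3, 34.7]]
460 232 242 [[15.5, 49.8], [25.1, 51.0]]
480 232 242 [[15.3, 65.9], [24.9, 67.1]]
490 232 242 [[15.2, 73.9], [24.8, 75.2]]
```

```bash

python3 -m crank '[{"rx":0,"ry":0,"rz":0,"x":0.05,"y":-0.15,"z":0.8,"jaw":1},{"rx":0,"ry":0,"rz":0,"x":0,"y":0,"z":0.6,"jaw":1},{"rx":0,"ry":0,"rz":0,"x":0,"y":0,"z":0.4,"jaw":1},{"rx":0,"ry":0,"rz":0,"x":0,"y":0,"z":0.3,"jaw":1},{"rx":0,"ry":0,"rz":0,"x":0,"y":0,"z":0.3,"jaw":1}]'
python3 -m crank '[{"rx":0,"ry":0,"rz":0,"x":0,"y":0,"z":0.3,"jaw":1},{"rx":0,"ry":0,"rz":0,"x":0,"y":0,"z":0.3,"jaw":1},{"rx":0,"ry":0,"rz":0,"x":0,"y":0,"z":0.1,"jaw":1},{"rx":0,"ry":0,"rz":0,"x":0,"y":0,"z":0,"jaw":1},{"rx":0,"ry":0,"rz":0,"x":0,"y":0,"z":0,"jaw":1}]'
python3 - <<'E'
from plan import *
rem([*W[0],.1417]);
E
```

```text
clock: 8.2
tcp_pos: [0.477, -0.1799, 0.1479]
ee_rot: [0.785, 0.62, -0.0, -0.0]
contact_force: [-0.1, -1.1, -1.2]
finger_gap: 0.0173
gripper_force: 59.1
clock: 8.7
tcp_pos: [0.4772, -0.1799, 0.1415]
ee_rot: [0.785, 0.62, 0.0, 0.0]
contact_force: [-0.1, -0.4, 0.4]
finger_gap: 0.0171
gripper_force: 59.3
t 8.7 tcp [ 0.4772 -0.1799  0.1415] toolxyz cm [ 0.07  0.07 -0.02] yaw 76.6 tilt 0.02 F [-0.1 -0.4  0.4] grip 59.31327402591705
```

```bash

for i in 1 2; do :; done
python3 -m crank '[{"rx":0,"ry":0,"rz":0,"x":0.03,"y":0.2,"z":0,"jaw":1},{"rx":0,"ry":0,"rz":0,"x":0.02,"y":0.22,"z":0,"jaw":1},{"rx":0,"ry":0,"rz":0,"x":0,"y":0.22,"z":0,"jaw":1},{"rx":0,"ry":0,"rz":0,"x":0,"y":0.22,"z":0,"jaw":1},{"rx":0,"ry":0,"rz":0,"x":0,"y":0.22,"z":0,"jaw":1}]'
python3 -m crank '[{"rx":0,"ry":0,"rz":0,"x":0,"y":0.22,"z":0,"jaw":1},{"rx":0,"ry":0,"rz":0,"x":0,"y":0.22,"z":0,"jaw":1},{"rx":0,"ry":0,"rz":0,"x":0,"y":0.22,"z":0,"jaw":1},{"rx":0,"ry":0,"rz":0,"x":0,"y":0.22,"z":0,"jaw":1},{"rx":0,"ry":0,"rz":0,"x":0,"y":0.22,"z":0,"jaw":1}]'
python3 - <<'E'
from plan import *
rem([*W[1],.1417]);rem([*W[2],.1417]);
E
```

```text
clock: 9.2
tcp_pos: [0.4878, -0.1818, 0.1412]
ee_rot: [0.785, 0.62, -0.0, -0.0]
contact_force: [-1.0, 0.1, 0.2]
finger_gap: 0.0177
gripper_force: 59.4
clock: 9.7
tcp_pos: [0.4986, -0.1844, 0.1413]
ee_rot: [0.785, 0.62, -0.0, 0.0]
contact_force: [-1.6, 0.2, 0.8]
finger_gap: 0.0173
gripper_force: 59.4
t 9.7 tcp [ 0.4986 -0.1844  0.1413] toolxyz cm [-0.01  0.13 -0.04] yaw 76.6 tilt 0.0 F [-1.6  0.2  0.8] grip 59.41602051258087
t 9.7 tcp [ 0.4986 -0.1844  0.1413] toolxyz cm [-0.03  2.38 -0.04] yaw 76.6 tilt 0.0 F [-1.6  0.2  0.8] grip 59.41602051258087
```

```bash

python3 -m crank '[{"rx":0,"ry":0,"rz":0,"x":0,"y":0.22,"z":0,"jaw":1},{"rx":0,"ry":0,"rz":0,"x":0,"y":0.22,"z":0,"jaw":1},{"rx":0,"ry":0,"rz":0,"x":0,"y":0.22,"z":0,"jaw":1},{"rx":0,"ry":0,"rz":0,"x":0,"y":0.22,"z":0,"jaw":1},{"rx":0,"ry":0,"rz":0,"x":0,"y":0.22,"z":0,"jaw":1}]'
python3 -m crank '[{"rx":0,"ry":0,"rz":0,"x":0,"y":0.22,"z":0,"jaw":1},{"rx":0,"ry":0,"rz":0,"x":0,"y":0.22,"z":0,"jaw":1},{"rx":0,"ry":0,"rz":0,"x":0,"y":0.22,"z":0,"jaw":1},{"rx":0,"ry":0,"rz":0,"x":0,"y":0.22,"z":0,"jaw":1},{"rx":0,"ry":0,"rz":0,"x":0,"y":0.1,"z":0,"jaw":1}]'
python3 -m crank '[{"rx":0,"ry":0,"rz":0,"x":0,"y":0,"z":0,"jaw":1},{"rx":0,"ry":0,"rz":0,"x":0,"y":0,"z":0,"jaw":1}]'
python3 - <<'E'
from plan import *
rem([*W[2],.1417]);rem([*W[3],.1417]);
E
```

```text
clock: 10.2
tcp_pos: [0.5093, -0.187, 0.1413]
ee_rot: [0.785, 0.62, -0.0, 0.0]
contact_force: [-1.8, 0.5, 0.6]
finger_gap: 0.0169
gripper_force: 59.4
clock: 10.7
tcp_pos: [0.5191, -0.1893, 0.1413]
ee_rot: [0.785, 0.62, 0.0, 0.0]
contact_force: [-0.7, 0.9, 1.8]
finger_gap: 0.0174
gripper_force: 59.4
clock: 10.9
tcp_pos: [0.5191, -0.1893, 0.1415]
ee_rot: [0.785, 0.62, 0.0, 0.0]
contact_force: [-0.7, -0.5, 0.9]
finger_gap: 0.0167
gripper_force: 59.4
t 10.9 tcp [ 0.5191 -0.1893  0.1415] toolxyz cm [-0.03  0.27 -0.02] yaw 76.6 tilt 0.06 F [-0.7 -0.5  0.9] grip 59.40365552902222
t 10.9 tcp [ 0.5191 -0.1893  0.1415] toolxyz cm [-2.06  2.75 -0.02] yaw 76.6 tilt 0.06 F [-0.7 -0.5  0.9] grip 59.40365552902222
```

```bash

python3 -m crank '[{"rx":0,"ry":0,"rz":0,"x":-0.03,"y":0.22,"z":0,"jaw":1},{"rx":0,"ry":0,"rz":0,"x":-0.13,"y":0.17,"z":0,"jaw":1},{"rx":0,"ry":0,"rz":0,"x":-0.13,"y":0.16,"z":0,"jaw":1},{"rx":0,"ry":0,"rz":0,"x":-0.13,"y":0.16,"z":0,"jaw":1},{"rx":0,"ry":0,"rz":0,"x":-0.13,"y":0.16,"z":0,"jaw":1}]'
python3 -m crank '[{"rx":0,"ry":0,"rz":0,"x":-0.13,"y":0.16,"z":0,"jaw":1},{"rx":0,"ry":0,"rz":0,"x":-0.13,"y":0.16,"z":0,"jaw":1},{"rx":0,"ry":0,"rz":0,"x":-0.13,"y":0.16,"z":0,"jaw":1},{"rx":0,"ry":0,"rz":0,"x":-0.13,"y":0.16,"z":0,"jaw":1},{"rx":0,"ry":0,"rz":0,"x":-0.13,"y":0.16,"z":0,"jaw":1}]'
python3 - <<'E'
from plan import *
rem([*W[3],.1417]);rem([*W[4],.1417]);
E
```

```text
clock: 11.4
tcp_pos: [0.526, -0.1966, 0.1412]
ee_rot: [0.785, 0.62, 0.0, -0.0]
contact_force: [-0.9, 0.7, 1.1]
finger_gap: 0.0172
gripper_force: 59.4
clock: 11.9
tcp_pos: [0.5323, -0.2049, 0.1413]
ee_rot: [0.785, 0.62, -0.0, 0.0]
contact_force: [-0.6, 1.6, 1.3]
finger_gap: 0.0171
gripper_force: 59.4
t 11.9 tcp [ 0.5323 -0.2049  0.1413] toolxyz cm [-0.85  1.11 -0.04] yaw 76.6 tilt 0.01 F [-0.6  1.6  1.3] grip 59.41285192966461
t 11.9 tcp [ 0.5323 -0.2049  0.1413] toolxyz cm [-2.88  3.58 -0.04] yaw 76.6 tilt 0.01 F [-0.6  1.6  1.3] grip 59.41285192966461
```

```bash

python3 -m crank '[{"rx":0,"ry":0,"rz":0,"x":-0.13,"y":0.16,"z":0,"jaw":1},{"rx":0,"ry":0,"rz":0,"x":-0.13,"y":0.16,"z":0,"jaw":1},{"rx":0,"ry":0,"rz":0,"x":-0.13,"y":0.16,"z":0,"jaw":1},{"rx":0,"ry":0,"rz":0,"x":-0.13,"y":0.16,"z":0,"jaw":1},{"rx":0,"ry":0,"rz":0,"x":-0.13,"y":0.16,"z":0,"jaw":1}]'
python3 -m crank '[{"rx":0,"ry":0,"rz":0,"x":-0.13,"y":0.16,"z":0,"jaw":1},{"rx":0,"ry":0,"rz":0,"x":-0.13,"y":0.16,"z":0,"jaw":1},{"rx":0,"ry":0,"rz":0,"x":-0.13,"y":0.16,"z":0,"jaw":1},{"rx":0,"ry":0,"rz":0,"x":-0.13,"y":0.16,"z":0,"jaw":1},{"rx":0,"ry":0,"rz":0,"x":-0.13,"y":0.16,"z":0,"jaw":1}]'
python3 -m crank '[{"rx":0,"ry":0,"rz":0,"x":-0.13,"y":0.16,"z":0,"jaw":1},{"rx":0,"ry":0,"rz":0,"x":-0.13,"y":0.16,"z":0,"jaw":1},{"rx":0,"ry":0,"rz":0,"x":-0.13,"y":0.16,"z":0,"jaw":1},{"rx":0,"ry":0,"rz":0,"x":-0.13,"y":0.16,"z":0,"jaw":1},{"rx":0,"ry":0,"rz":0,"x":-0.13,"y":0.16,"z":0,"jaw":1}]'
python3 -m crank '[{"rx":0,"ry":0,"rz":0,"x":-0.13,"y":0.16,"z":0,"jaw":1},{"rx":0,"ry":0,"rz":0,"x":-0.13,"y":0.16,"z":0,"jaw":1},{"rx":0,"ry":0,"rz":0,"x":-0.13,"y":0.16,"z":0,"jaw":1},{"rx":0,"ry":0,"rz":0,"x":-0.13,"y":0.16,"z":0,"jaw":1},{"rx":0,"ry":0,"rz":0,"x":0,"y":0,"z":0,"jaw":1}]'
python3 - <<'E'
from plan import *
rem([*W[4],.1417]);rem([*W[6],.1417]);
E
```

```text
clock: 12.4
tcp_pos: [0.5385, -0.213, 0.1413]
ee_rot: [0.785, 0.62, -0.0, 0.0]
contact_force: [-0.5, 1.5, 1.2]
finger_gap: 0.0171
gripper_force: 59.4
clock: 12.9
tcp_pos: [0.5448, -0.2212, 0.1413]
ee_rot: [0.785, 0.62, -0.0, 0.0]
contact_force: [-1.4, 1.5, 1.0]
finger_gap: 0.0174
gripper_force: 59.4
clock: 13.4
tcp_pos: [0.5511, -0.2294, 0.1413]
ee_rot: [0.785, 0.62, -0.0, 0.0]
contact_force: [-0.9, 1.8, 1.9]
finger_gap: 0.0171
gripper_force: 59.4
clock: 13.9
tcp_pos: [0.5565, -0.2363, 0.1414]
ee_rot: [0.785, 0.62, 0.0, 0.001]
contact_force: [0.3, 0.4, 1.5]
finger_gap: 0.0174
gripper_force: 59.4
t 13.9 tcp [ 0.5565 -0.2363  0.1414] toolxyz cm [-0.38  0.5  -0.03] yaw 76.6 tilt 0.07 F [0.3 0.4 1.5] grip 59.40214812755585
t 13.9 tcp [ 0.5565 -0.2363  0.1414] toolxyz cm [-0.43  5.   -0.03] yaw 76.6 tilt 0.07 F [0.3 0.4 1.5] grip 59.40214812755585
```

```bash

python3 -m crank '[{"rx":0,"ry":0,"rz":0,"x":-0.13,"y":0.15,"z":0,"jaw":1},{"rx":0,"ry":0,"rz":0,"x":-0.13,"y":0.15,"z":0,"jaw":1},{"rx":0,"ry":0,"rz":0,"x":-0.12,"y":0.15,"z":0,"jaw":1},{"rx":0,"ry":0,"rz":0,"x":0,"y":0.2,"z":0,"jaw":1},{"rx":0,"ry":0,"rz":0,"x":0,"y":0.22,"z":0,"jaw":1}]'
python3 -m crank '[{"rx":0,"ry":0,"rz":0,"x":0,"y":0.22,"z":0,"jaw":1},{"rx":0,"ry":0,"rz":0,"x":0,"y":0.22,"z":0,"jaw":1},{"rx":0,"ry":0,"rz":0,"x":0,"y":0.22,"z":0,"jaw":1},{"rx":0,"ry":0,"rz":0,"x":0,"y":0.22,"z":0,"jaw":1},{"rx":0,"ry":0,"rz":0,"x":0,"y":0.22,"z":0,"jaw":1}]'
python3 -m crank '[{"rx":0,"ry":0,"rz":0,"x":0,"y":0.22,"z":0,"jaw":1},{"rx":0,"ry":0,"rz":0,"x":0,"y":0.22,"z":0,"jaw":1},{"rx":0,"ry":0,"rz":0,"x":0,"y":0.22,"z":0,"jaw":1},{"rx":0,"ry":0,"rz":0,"x":0,"y":0.22,"z":0,"jaw":1},{"rx":0,"ry":0,"rz":0,"x":0,"y":0.22,"z":0,"jaw":1}]'
python3 - <<'E'
from plan import *
rem([*W[5],.1417]);rem([*W[6],.1417]);
E
```

```text
clock: 14.4
tcp_pos: [0.5635, -0.2418, 0.1413]
ee_rot: [0.785, 0.62, -0.0, 0.0]
contact_force: [-2.0, 0.4, 0.3]
finger_gap: 0.0173
gripper_force: 59.4
clock: 14.9
tcp_pos: [0.5745, -0.244, 0.1412]
ee_rot: [0.785, 0.62, -0.0, 0.0]
contact_force: [-1.7, 0.0, 1.3]
finger_gap: 0.0171
gripper_force: 59.4
clock: 15.4
tcp_pos: [0.5852, -0.2466, 0.1413]
ee_rot: [0.785, 0.62, -0.0, 0.0]
contact_force: [-1.1, 0.9, 1.0]
finger_gap: 0.0178
gripper_force: 59.4
t 15.4 tcp [ 0.5852 -0.2466  0.1413] toolxyz cm [-0.07 -0.28 -0.04] yaw 76.6 tilt 0.0 F [-1.1  0.9  1. ] grip 59.41542863845825
t 15.4 tcp [ 0.5852 -0.2466  0.1413] toolxyz cm [-0.1   1.97 -0.04] yaw 76.6 tilt 0.0 F [-1.1  0.9  1. ] grip 59.41542863845825
```

```bash

python3 -m crank '[{"rx":0,"ry":0,"rz":0,"x":-0.03,"y":0.22,"z":0,"jaw":1},{"rx":0,"ry":0,"rz":0,"x":-0.03,"y":0.22,"z":0,"jaw":1},{"rx":0,"ry":0,"rz":0,"x":0,"y":0.22,"z":0,"jaw":1},{"rx":0,"ry":0,"rz":0,"x":0,"y":0.22,"z":0,"jaw":1},{"rx":0,"ry":0,"rz":0,"x":0,"y":0.22,"z":0,"jaw":1}]'
python3 -m crank '[{"rx":0,"ry":0,"rz":0,"x":0,"y":0.22,"z":0,"jaw":1},{"rx":0,"ry":0,"rz":0,"x":0,"y":0.22,"z":0,"jaw":1},{"rx":0,"ry":0,"rz":0,"x":0,"y":0.22,"z":0,"jaw":1},{"rx":0,"ry":0,"rz":0,"x":0,"y":0.1,"z":0,"jaw":1},{"rx":0,"ry":0,"rz":0,"x":0,"y":0,"z":0,"jaw":1}]'
python3 -m crank '[{"rx":0,"ry":0,"rz":0,"x":0,"y":0,"z":0,"jaw":1},{"rx":0,"ry":0,"rz":0,"x":0,"y":0,"z":0,"jaw":1}]'
python3 - <<'E'
from plan import *
rem([*W[6],.1417]);
E
```

```text
clock: 15.9
tcp_pos: [0.5958, -0.2498, 0.1413]
ee_rot: [0.785, 0.62, -0.0, 0.0]
contact_force: [-2.3, 0.8, 0.3]
finger_gap: 0.0171
gripper_force: 59.4
clock: 16.4
tcp_pos: [0.6035, -0.2516, 0.1414]
ee_rot: [0.785, 0.62, 0.0, 0.0]
contact_force: [-1.0, 0.8, 0.6]
finger_gap: 0.0173
gripper_force: 59.4
clock: 16.6
tcp_pos: [0.6033, -0.2516, 0.1415]
ee_rot: [0.785, 0.62, 0.0, 0.0]
contact_force: [-0.3, -0.3, 1.3]
finger_gap: 0.0173
gripper_force: 59.4
t 16.6 tcp [ 0.6033 -0.2516  0.1415] toolxyz cm [-0.03  0.09 -0.02] yaw 76.6 tilt 0.06 F [-0.3 -0.3  1.3] grip 59.40069615840912
```

```bash

python3 -m crank '[{"rx":0,"ry":0,"rz":0,"x":0,"y":0,"z":-0.4,"jaw":1},{"rx":0,"ry":0,"rz":0,"x":0,"y":0,"z":-1.8,"jaw":1},{"rx":0,"ry":0,"rz":0,"x":0,"y":0,"z":-4,"jaw":1},{"rx":0,"ry":0,"rz":0,"x":0,"y":0,"z":-4.5,"jaw":1},{"rx":0,"ry":0,"rz":0,"x":0,"y":0,"z":-2.5,"jaw":1}]'
python3 -m crank '[{"rx":0,"ry":0,"rz":0,"x":1.8,"y":-0.9,"z":0,"jaw":1},{"rx":0,"ry":0,"rz":0,"x":3.8,"y":-1.9,"z":0,"jaw":1},{"rx":0,"ry":0,"rz":0,"x":4.2,"y":-2.1,"z":0,"jaw":1},{"rx":0,"ry":0,"rz":0,"x":4.2,"y":-2.1,"z":0,"jaw":1},{"rx":0,"ry":0,"rz":0,"x":4.2,"y":-2.1,"z":0,"jaw":1}]'
python3 -m crank '[{"rx":0,"ry":0,"rz":0,"x":4.2,"y":-2.1,"z":0,"jaw":1},{"rx":0,"ry":0,"rz":0,"x":4.2,"y":-2.1,"z":0,"jaw":1},{"rx":0,"ry":0,"rz":0,"x":4.2,"y":-2.2,"z":0,"jaw":1},{"rx":0,"ry":0,"rz":0,"x":2.6,"y":-1.5,"z":0,"jaw":1},{"rx":0,"ry":0,"rz":0,"x":1.2,"y":-0.6,"z":0,"jaw":1}]'
python3 -m crank '[{"rx":0,"ry":0,"rz":0,"x":0,"y":0,"z":0,"jaw":1},{"rx":0,"ry":0,"rz":0,"x":0,"y":0,"z":0,"jaw":1},{"rx":0,"ry":0,"rz":0,"x":0,"y":0,"z":0,"jaw":1}]'
python3 - <<'E'
from plan import *
M=rem([.5127,.1263,.1307]);s=observe();p=s["tcp_pos"];d=cam("wrist");cv2.imwrite("pics/w6.png",d["image"])
q=p+M@[0,0,.1057];print(proj(d,[q,[.5130,.1263,.105]]))
P=cloud(d);m=(P[...,2]>.099)&(P[...,2]<.109);print(m.sum(),cv2.minAreaRect(P[m][:,:2].astype(np.float32)*1000) if m.sum() else 0)
E
```

```text
clock: 17.1
tcp_pos: [0.6038, -0.2518, 0.2774]
ee_rot: [0.785, 0.62, 0.001, 0.002]
contact_force: [1.7, -0.9, -0.9]
finger_gap: 0.0174
gripper_force: 59.3
clock: 17.6
tcp_pos: [0.5559, -0.0518, 0.2734]
ee_rot: [0.785, 0.62, 0.0, 0.0]
contact_force: [0.3, 0.0, -1.5]
finger_gap: 0.0175
gripper_force: 59.2
clock: 18.1
tcp_pos: [0.5105, 0.1284, 0.2737]
ee_rot: [0.784, 0.621, 0.0, -0.0]
contact_force: [0.2, 0.1, -1.7]
finger_gap: 0.0171
gripper_force: 59.2
clock: 18.4
tcp_pos: [0.5122, 0.1247, 0.2732]
ee_rot: [0.785, 0.619, -0.0, 0.0]
contact_force: [0.9, -0.4, -1.8]
finger_gap: 0.0174
gripper_force: 59.2
t 18.4 tcp [0.5122 0.1247 0.2732] toolxyz cm [1.700e-01 1.000e-02 1.425e+01] yaw 76.5 tilt 0.03 F [ 0.9 -0.4 -1.8] grip 59.23709034919739
[[314.67007921 196.51305547]
 [315.13817209 175.65615332]]
4765 ((515.7164916992188, 125.53042602539062), (64.35398864746094, 76.19591522216797), 70.19465637207031)
```

View pics/w6.png

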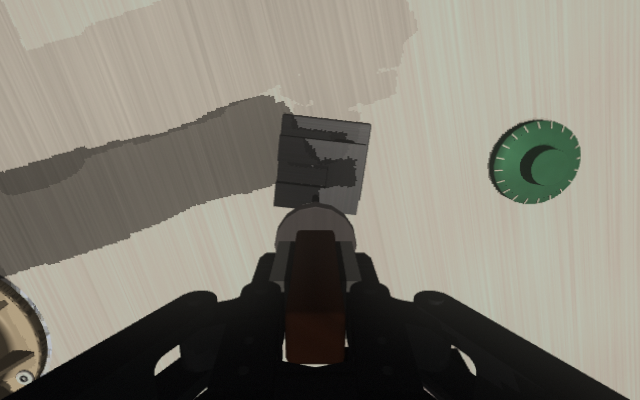

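The wrist view shows the fork plate at (322,165) with the slot ending near (327,172), and the feeler still straight in the grip with its point at (315,197). The plate comes out where it was before, so I'll lower it into the slot.

```bash

python3 -m crank '[{"rx":0,"ry":0,"rz":0,"x":0.15,"y":0,"z":1.5,"jaw":1},{"rx":0,"ry":0,"rz":0,"x":0,"y":0,"z":2,"jaw":1},{"rx":0,"ry":0,"rz":0,"x":0,"y":0,"z":0.5,"jaw":1},{"rx":0,"ry":0,"rz":0,"x":0,"y":0,"z":0,"jaw":1}]'
python3 -m crank '[{"rx":0,"ry":0,"rz":0,"x":0,"y":0,"z":2,"jaw":1},{"rx":0,"ry":0,"rz":0,"x":0,"y":0,"z":2,"jaw":1},{"rx":0,"ry":0,"rz":0,"x":0,"y":0,"z":2,"jaw":1},{"rx":0,"ry":0,"rz":0,"x":0,"y":0,"z":1,"jaw":1},{"rx":0,"ry":0,"rz":0,"x":0,"y":0,"z":0,"jaw":1}]'
python3 - <<'E'
from plan import *
M=rem([.5127,.1263,.1307])
E
```

```text
clock: 18.85
tcp_pos: [0.5116, 0.1265, 0.2324]
ee_rot: [0.785, 0.62, -0.001, -0.001]
contact_force: [-0.3, -0.1, -0.8]
finger_gap: 0.0172
gripper_force: 59.2
clock: 19.35
tcp_pos: [0.5115, 0.127, 0.1626]
ee_rot: [0.785, 0.62, -0.001, -0.0]
contact_force: [-0.5, 0.5, -1.8]
finger_gap: 0.0171
gripper_force: 59.3
t 19.35 tcp [0.5115 0.127  0.1626] toolxyz cm [-0.04  0.13  3.19] yaw 76.6 tilt 0.11 F [-0.5  0.5 -1.8] grip 59.29296433925629
```

```bash

python3 -m crank '[{"rx":0,"ry":0,"rz":0,"x":-0.02,"y":0.1,"z":1.4,"jaw":1},{"rx":0,"ry":0,"rz":0,"x":0,"y":0,"z":1,"jaw":1},{"rx":0,"ry":0,"rz":0,"x":0,"y":0,"z":0.5,"jaw":1},{"rx":0,"ry":0,"rz":0,"x":0,"y":0,"z":0.2,"jaw":1},{"rx":0,"ry":0,"rz":0,"x":0,"y":0,"z":0,"jaw":1}]'
python3 -m crank '[{"rx":0,"ry":0,"rz":0,"x":0,"y":0,"z":0,"jaw":1},{"rx":0,"ry":0,"rz":0,"x":0,"y":0,"z":0,"jaw":1}]'
python3 - <<'E'
from plan import *
M=rem([.5127,.1263,.1307])
E
```

```text
clock: 19.85
tcp_pos: [0.513, 0.1269, 0.1324]
ee_rot: [0.785, 0.62, -0.0, 0.0]
contact_force: [-0.2, -0.1, -0.9]
finger_gap: 0.0175
gripper_force: 59.3
clock: 20.05
tcp_pos: [0.5133, 0.127, 0.1328]
ee_rot: [0.785, 0.62, 0.0, 0.0]
contact_force: [-0.0, 0.4, -1.0]
finger_gap: 0.0175
gripper_force: 59.3
t 20.05 tcp [0.5133 0.127  0.1328] toolxyz cm [-0.08 -0.04  0.21] yaw 76.6 tilt 0.05 F [-0.   0.4 -1. ] grip 59.29366886615753
```

```bash

python3 -m crank '[{"rx":0,"ry":0,"rz":0,"x":-0.05,"y":0,"z":0.1,"jaw":1},{"rx":0,"ry":0,"rz":0,"x":0,"y":0,"z":0.1,"jaw":1},{"rx":0,"ry":0,"rz":0,"x":0,"y":0,"z":0,"jaw":1}]'
python3 -m crank '[{"rx":0,"ry":0,"rz":0,"x":0,"y":0,"z":0,"jaw":2.4},{"rx":0,"ry":0,"rz":0,"x":0,"y":0,"z":0,"jaw":3},{"rx":0,"ry":0,"rz":0,"x":0,"y":0,"z":0,"jaw":5},{"rx":0,"ry":0,"rz":0,"x":0,"y":0,"z":0,"jaw":8.5},{"rx":0,"ry":0,"rz":0,"x":0,"y":0,"z":0,"jaw":8.5}]'
python3 -m crank '[{"rx":0,"ry":0,"rz":0,"x":0,"y":0,"z":0,"jaw":8.5},{"rx":0,"ry":0,"rz":0,"x":0,"y":0,"z":0,"jaw":8.5},{"rx":0,"ry":0,"rz":0,"x":0,"y":0,"z":0,"jaw":8.5}]'
python3 - <<'E'
from plan import *
M=rem([.5127,.1263,.1307])
d=cam("wrist");cv2.imwrite("pics/w7.png",d["image"])
E
```

```text
clock: 20.35
tcp_pos: [0.513, 0.1264, 0.1308]
ee_rot: [0.785, 0.62, 0.0, 0.0]
contact_force: [-0.9, -1.1, 2.6]
finger_gap: 0.0168
gripper_force: 59.5
clock: 20.85
tcp_pos: [0.5128, 0.1264, 0.1302]
ee_rot: [0.785, 0.62, -0.0, 0.0]
contact_force: [0.4, -0.5, -0.3]
finger_gap: 0.0728
gripper_force: 0.0
clock: 21.15
tcp_pos: [0.5128, 0.1264, 0.1303]
ee_rot: [0.785, 0.62, -0.0, 0.0]
contact_force: [0.2, 0.4, 0.4]
finger_gap: 0.0847
gripper_force: 0.0
t 21.15 tcp [0.5128 0.1264 0.1303] toolxyz cm [-0.01 -0.01 -0.04] yaw 76.6 tilt 0.01 F [0.2 0.4 0.4] grip 0.0
```

View pics/w7.png

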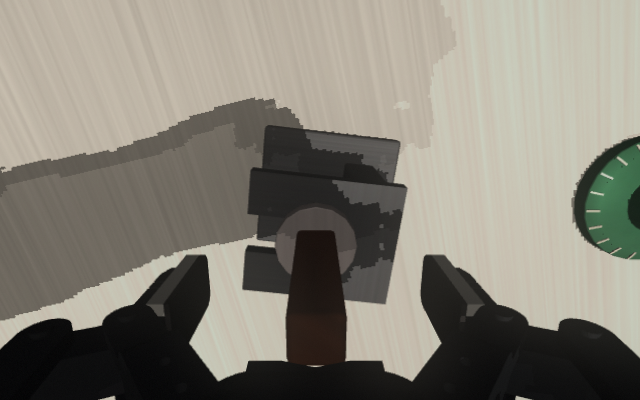

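The feeler hangs upright again, with its collar at (316,240) on the plate and the handle at (316,300), the same picture as before the grasp. The pads stand clear on both sides. I'll lift straight up and hand in.

```bash

python3 -m crank '[{"rx":0,"ry":0,"rz":0,"x":0,"y":0,"z":-2,"jaw":8.5},{"rx":0,"ry":0,"rz":0,"x":0,"y":0,"z":-3.5,"jaw":8.5},{"rx":0,"ry":0,"rz":0,"x":0,"y":0,"z":-4,"jaw":8.5},{"rx":0,"ry":0,"rz":0,"x":0,"y":0,"z":-4,"jaw":8.5},{"rx":0,"ry":0,"rz":0,"x":0,"y":0,"z":-2,"jaw":8.5}]'
python3 -m crank '[{"rx":0,"ry":0,"rz":0,"x":0,"y":0,"z":0,"jaw":8.5},{"rx":0,"ry":0,"rz":0,"x":0,"y":0,"z":0,"jaw":8.5},{"rx":0,"ry":0,"rz":0,"x":0,"y":0,"z":0,"jaw":8.5}]'
python3 m.py; python3 -c "
from plant import *
print(finish_job())"
```

```text
clock: 21.7
tcp_pos: [0.5139, 0.1265, 0.2891]
ee_rot: [0.785, 0.62, 0.002, 0.001]
contact_force: [1.0, 0.7, 0.4]
finger_gap: 0.0853
gripper_force: 0.0
clock: 22.0
tcp_pos: [0.5121, 0.1263, 0.2837]
ee_rot: [0.785, 0.62, -0.001, -0.001]
contact_force: [0.6, -0.3, -0.5]
finger_gap: 0.0846
gripper_force: 0.0
case 2522 [ 0.5385 -0.2154  0.0441] 0.0442 [ 541.1 -215.8] [130.4 171.5] 75.9
plate 228 [0.5117 0.1048 0.1049] 0.1047 [509.4 108. ] [29.8 75.9] 72.0
handle 4 [0.5117 0.1173 0.1768] 0.1756 [512.8 117.1] [ 0.2 10.6] 77.4
collar 26 [0.51   0.1151 0.1139] 0.1135 [504.1 115.1] [13.9 42.5] 78.9
[[0.6112, -0.1888, 0.055], [0.606, -0.2149, 0.055], [0.4677, -0.2311, 0.055]]
the job is handed in; nothing more can be done
None
```

I drew the feeler along the whole seam at about 20 mm/s, hung it back upright in the fork, let go and handed the job in at about 22 s; the hand-in returned no verdict.

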